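Shut and latch the guard gate of the viewing bay

ROBOT

A 6-joint arm with a two-finger parallel gripper is mounted at the origin on the work surface. World frame = base frame: x ahead of the robot, y to its left, z up, the work surface at z = 0. Lengths are in m, angles in rad, forces in N, time in s.
With the tool pointing down it reaches from about 0.425 to 1.125 m from the base axis. Payload 14.9 kg.
Tool frame: the origin (TCP) lies at the very end of the fingers, on their centre line; the grasp point (between the pads) lies 19 mm behind it (r.grip_depth is the z of the grasp point in the tool frame, in m); z points along the fingers, y is the direction in which the jaws open and shut (so a half turn about z gives the same grasp; the last joint's range is limited). The gripper opens to 91 mm and grips with 3 to 60 N. Pads are 32 mm wide; open, the fingers measure 118 mm over their backs; the gripper's body (76 mm by 178 mm) begins 60 mm behind the grasp point.
Start: joints at [1.091, 0.379, 1.734, -0, 1.028, -0.033], TCP at [0.302, 0.631, 0.214] pointing down, gripper open.
Joint ranges: [-2.77, 2.77], [-0.74, 2.19], [0, 2.66], [-1.06, 4.2], [0.31, 2.87], [-3.08, 3.08]. Speed limits (rad/s): [1.89, 1.89, 2.39, 3.14, 3.14, 3.14].

INTERFACE

Orientations are given as a rotation vector (axis times angle).
In Python, from cell import r, optics gives the robot as it stands.
- The arm moves only by the tool carry_out, never from a script. Its argument "motion" is a list of rows, each a list of 5 numbers: the shift along the world's x, y, z in cm, then the turn about the world's z in degrees, then the finger opening in cm, from 0 to 9.12. In form: [[tx, ty, tz, yaw, claw], ...]. A call has 1 to 8 rows; each row shifts and turns the commanded pose from where the row before left it; what a row does not reach is not made up. A row lasts 1/8 s, in which the tool goes at most 62.5 mm and 10.7 degrees, less where a joint would pass 70% of its speed; a pose out of reach is approached as far as the arm can. A call is refused whole if a number of a shift passes 6.25 or a number of a turn 10.7, either way. A call with a gripper value outside its range is refused whole. The fingers move at their own pace and stop on an object; the grip force is fixed at half the most. Time passes only in rows, so rows that do not move let the fingers close. It gives the time, the measured TCP pose, the force and the opening at its end, in the units of the state.
- r.state(): the state, without advancing time (a new reading comes with each control period).
- optics.get_image(name): name is "scene" or "top" or "wrist"; returns a dict with "image" (420x560x3 uint8, red, green, blue), "vfov" (degrees; the focal length in pixels is half the picture's height over the tangent of half this angle, whatever the lens; pixels are square), "cx", "cy" (the principal point, pixels), "distortion" ([k1, k2, p1, p2, k3] as OpenCV has them; the pictures are not rectified), "camera_from_world" (4x4, takes a point from world to camera coordinates); the wrist camera has in their place "tool_from_camera" (4x4, takes a point from camera to tool coordinates, whose origin is the TCP and whose axes are the flange's). Camera axes: x right, y up, looking along -z (the intrinsics and any distortion apply to the point x, -y, -z); pixel columns grow to the right and rows downward; lengths in m; the calibration is good to about 2 mm. A picture is of the moment at which its call begins: read the wrist's pose just before it. There is no depth.
- r.sign_off(): hands the job in, once; it reports no verdict.
The state is a dict: "clock": time; "qpos": joint angles; "joint_velocities": joint speeds; "joint_torque": joint torques, N m; "tool_pos": TCP position; "eef_rot": TCP orientation; "ft_force": force on the tool from outside, world axes, zero at the start; "wrist_torque": the same for the moment, N m; "grip_width": opening from 0.0 (shut) to 1.0 (fully open).
Only numpy, scipy, OpenCV 4.12 (cv2) and the standard library are available. Lean on these libraries where they do the work, as an engineer would, in place of code of your own. Each camera call takes 0.05 s, during which the arm holds its last target. There are 200 camera calls.

TASK

The guard gate of the viewing bay beside the microscope has been left ajar. Lift its red latch bar over the catch, swing the gate shut against the sprung buffer until the bar can go in behind the catch's front lip, let the bar down fully into the catch and let go, so that the gate stays latched. Do not ram the bar against the catch, and leave the jar, dish and brush where they are.

Things in the scene. Friction and masses are not known exactly. Their poses are not given: they have to be found in the camera images.
- pen: Fixed cream guard pen. Origin at bench height in the plane of the shut gate; x points into the bay, away from the side the gate opens to; y runs along the shut gate from catch post (y -0.168) to hinge (y +0.120); z up. Bay 240 mm deep; clear panels with rails up to 114 mm high, posts up to 132 mm.
- hinge (a point): Point on the gate's vertical hinge axis at bench height (z 0), at pen (0, 0.120, 0).
- gate (a joint): Gate angle, rad: 0 = shut, along the pen's -y from the hinge (nominal latched position); grows as the free end swings out to the pen's -x side (clockwise from above). Gate 240 mm long, 12 mm thick, its mid-plane through the hinge axis, top 126 mm above the bench, 0.45 kg; stays where it is left while ajar, but springs back from the buffer.
- buffer_rest (a point): Fixed point in the bay where the tip of a sprung rubber buffer rests, 45 mm above the bench. It meets the gate at about 0.15 rad and pushes it open from there: at the knob, a force that rises steadily from 0 to between 3 and 9 N by the time the bar stands at the catch's back plate. Let go unlatched, the gate springs out at once to about 0.15 rad.
- latch (a joint): Angle of the red latch bar, rad: 0 = level, on its stop; grows as the free end is lifted, up to 0.45. Falls back when let go. Its pivot is on the gate's outer side, 100 mm along the gate from the hinge axis, 115 mm above the bench, axis square to the gate.
- bar: Red steel latch bar, 8 mm thick, 16 mm high, about 0.2 kg, along the gate's outer face (its mid-plane 14 mm outside the gate's mid-plane), reaching 200 mm past its pivot, beyond the gate's free end. Origin at the pivot, mid-thickness; y points back to the hinge, z up when level.
- knob (a point): Centre of the black upright round grip on the bar: 18 mm diameter, free from 8 to 66 mm above the bar's centre line, then a 25 mm wide cap (top at 74 mm). This point is 45 mm above the centre line, 90 mm from the pivot towards the tip. It tilts with the bar. Can be pinched from above.
- bar_tip (a point): End of the bar on its centre line, 200 mm from the pivot.
- catch_lip (a point): Nominal centre of the top edge of the steel catch's front lip, 127 mm above the bench, 285 mm from the hinge axis along the shut gate. The catch is a U open at the top, 22 mm wide along the gate. Lip 6 mm thick. The level bar's underside is at 107 mm, so the bar must be lifted over 0.12 rad to pass over the lip. The real catch may stand up to 20 mm further in or out, see catch_slot.
- catch_slot (a point): Nominal middle of the catch's slot, between lip and back plate: 13 mm wide for the 8 mm bar. The rigid back plate reaches 182 mm up and stops the lifted bar. The catch's true depth is adjustable and not measured: up to 20 mm further in or out than this (0.07 rad of gate), so feel for the back plate, where the force rises abruptly. Keep the bar's force on the catch under 20 N.
- jar_mid (a point): Centre of a closed amber jar, 48 mm diameter, 70 mm high, standing in the bay. Leave alone.
- dish_mid (a point): Centre of a closed green glass dish, 90 mm diameter, 16 mm high, on the bench beside the bay. Leave alone.
- brush: A soft brush 170 mm long lying on the bench. Leave alone.

How it is judged:
By the outcome, as a careful person would: the job done as asked, in the order asked, and still so for the second after the job is handed in, with the robot touching nothing.
It also fails if it takes over 58 s, if anything falls off the work surface, if the arm or the gripper's body presses on something with over 40 N, if the wrist force passes 120 N, or if a joint passes its speed limit or range.

## Working session

There is one attempt and no reset: what is moved stays moved. The work goes in short steps, Python scripts to look and compute and a tool call to move; the robot and the scene stay as the last step left them, time stands still between calls to the robot, and variables do not carry over. Pictures are saved under pics/ and viewed, about 8 in all and at most 12, crops included, and the job is handed in when it is done.

Besides the shell and the picture viewer there is one more tool, called after "Call:" by a JSON object that holds its "api" and its "payload", one argument or row to a line. carry_out: Moves the arm, as the interface text tells. Its arguments: {"type":"object","properties":{"motion":{"type":"array","items":{"type":"array","items":{"type":"number"}}}},"required":["motion"]}

```bash
mkdir -p pics; ls; cat > h.py <<'E'
import numpy as np, cv2
from cell import r, optics
def grab(n, save=None):
    s=r.state(); d=optics.get_image(n); im=d["image"]
    f=im.shape[0]/2/np.tan(np.radians(d["vfov"])/2)
    K=np.array([[f,0,d["cx"]],[0,f,d["cy"]],[0,0,1]])
    if n=="wrist":
        T=np.eye(4);T[:3,:3]=cv2.Rodrigues(np.array(s["eef_rot"]))[0];T[:3,3]=s["tool_pos"]
        W=T@np.array(d["tool_from_camera"])
    else: W=np.linalg.inv(np.array(d["camera_from_world"]))
    if save: cv2.imwrite("pics/"+save,im[:,:,::-1])
    return dict(im=im,K=K,D=np.array(d["distortion"],float),W=W)
def ray(c,px):
    u=cv2.undistortPoints(np.array(px,float).reshape(-1,1,2),c["K"],c["D"]).reshape(-1,2)
    d=np.c_[u[:,0],-u[:,1],-np.ones(len(u))]@c["W"][:3,:3].T
    return c["W"][:3,3],d
def onz(c,px,z):
    o,d=ray(c,px); return o+d*((z-o[2])/d[:,2])[:,None]
def tri(c1,p1,c2,p2):
    A=np.zeros((3,3));b=np.zeros(3);L=[]
    for c,p in((c1,p1),(c2,p2)):
        o,d=ray(c,p);d=d[0]/np.linalg.norm(d[0]);M=np.eye(3)-np.outer(d,d);A+=M;b+=M@o;L.append((o,M))
    x=np.linalg.solve(A,b); return x,[np.linalg.norm(M@(x-o)) for o,M in L]
def proj(c,P):
    V=np.linalg.inv(c["W"]);p=np.atleast_2d(P)@V[:3,:3].T+V[:3,3]
    return cv2.projectPoints(p*[1,-1,-1],np.zeros(3),np.zeros(3),c["K"],c["D"])[0].reshape(-1,2)
E
python3 - <<'E'
from h import *
for n in("scene","top"):
    c=grab(n,n+"0.png"); print(n,c["W"][:3,3].round(3),c["K"][0,0],c["D"])
print(r.state())
E
```

```text
pics
scene [1.31  0.181 0.685] 419.32575551743025 [-0.07941061  0.          0.          0.          0.        ]
top [0.532 0.053 1.236] 460.7812680938943 [-0.15671463  0.          0.          0.          0.        ]
{'clock': 0.1, 'qpos': array([ 1.09069496e+00,  3.79379639e-01,  1.73468256e+00,  8.87339972e-06,
        1.02851666e+00, -3.33196411e-02]), 'joint_velocities': array([ 4.16755381e-04, -3.68163258e-04, -1.88561975e-03,  6.60599267e-04,
       -7.03890666e-04, -4.73962965e-05]), 'joint_torque': array([-9.32794392e-04, -7.65039468e+01, -4.35298491e+01,  6.52221660e-02,
        3.97430384e-02, -5.86554575e-05]), 'tool_pos': array([0.30230488, 0.63098136, 0.21335713]), 'eef_rot': array([-6.95930411e-01, -3.06327661e+00,  1.49521554e-03]), 'ft_force': array([ 0.40370053, -0.48273292,  0.34405325]), 'wrist_torque': array([-0.01426399,  0.02572515, -0.02999215]), 'grip_width': 0.9999728286551616}
```

View pics/scene0.png

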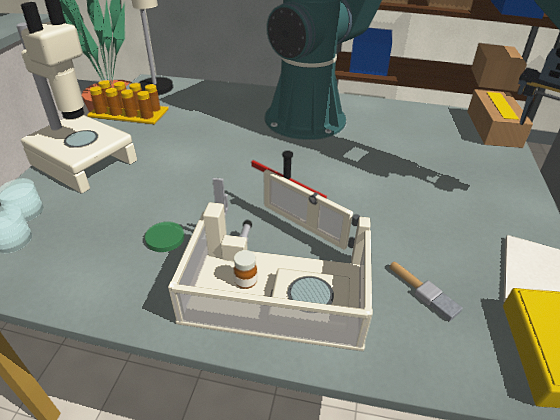

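View pics/top0.png

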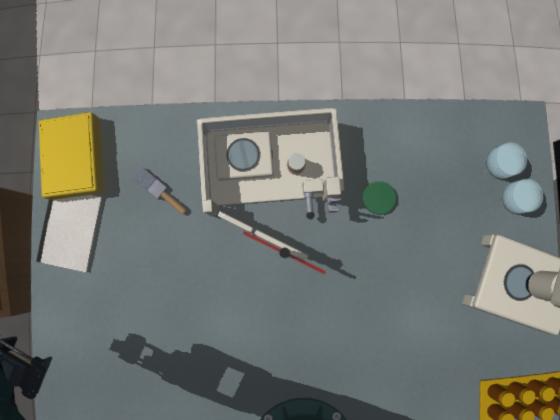

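The scene view shows the gate ajar, with the red bar at (252,163)-(325,195) and the knob at (288,155). In the top view the bar runs (245,233)-(325,272), the knob is at (285,253), the hinge is near (212,208) and the catch near (333,205). Next I'll measure the bar and zoom in on the catch.

```bash
python3 - <<'E'
from h import *
c=grab("top"); im=c["im"]
hsv=cv2.cvtColor(im,cv2.COLOR_RGB2HSV)
m=((hsv[...,0]<8)|(hsv[...,0]>172))&(hsv[...,1]>140)&(hsv[...,2]>60)
m[:215]=0;m[290:]=0;m[:,:230]=0;m[:,340:]=0
y,x=np.nonzero(m);P=np.c_[x,y].astype(float);mu=P.mean(0);d=np.linalg.svd(P-mu,full_matrices=0)[2][0]
if d[0]<0:d=-d
t=(P-mu)@d;e=np.array([mu+d*t.min(),mu+d*t.max()]);w=onz(c,e,.123);print("bar px",e,"w",w,np.linalg.norm(w[1]-w[0]))
k=onz(c,[[285,253]],.187);print("knob",k)
u=(w[1]-w[0])/np.linalg.norm(w[1]-w[0]);n=np.array([-u[1],u[0],0])
if n[0]>0:n=-n
print("u",u,"H",w[1]-.3*u-.014*n,"pivot",w[1]-.2*u,"knob pred",w[1]-.11*u)
print("rail corners .114:",onz(c,[[198,116],[340,110],[343,203],[204,212]],.114))
cv2.imwrite("pics/t1.png",cv2.resize(im[130:290,190:390],None,fx=3.7,fy=3.7,interpolation=cv2.INTER_CUBIC)[:,:,::-1])
E
```

```text
bar px [[243.83219412 232.33909454]
 [323.99550635 272.00908056]] w [[ 0.57739244  0.13524989  0.123     ]
 [ 0.4774997  -0.05553118  0.123     ]] 0.21535082202601494
knob [[0.52582091 0.03795951 0.187     ]]
u [-0.4638605  -0.88590825  0.        ] H [0.62906056 0.20374725 0.123     ] pivot [0.5702718  0.12165047 0.123     ] knob pred [0.52852435 0.04191873 0.123     ]
rail corners .114: [[ 0.87290841  0.24796725  0.114     ]
 [ 0.88013366 -0.11081659  0.114     ]
 [ 0.64396611 -0.10848545  0.114     ]
 [ 0.62961639  0.23302665  0.114     ]]
```

View pics/t1.png

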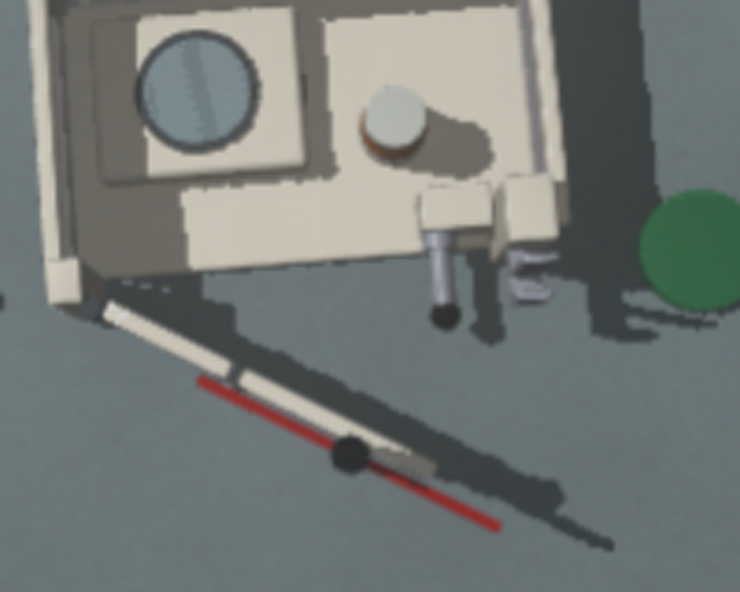

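The crop shows the catch as a U, with the back plate at crop (533,258) and the lip at (530,290), and the buffer tip at (445,315). The knob cap is at (350,454). The bar measurement gives a hinge that agrees with the hinge post.

```bash
python3 - <<'E'
from h import *
c=grab("top")
f=lambda *p:np.array([[190+a/3.7,130+b/3.7] for a,b in p])
lip=onz(c,f((530,293)),.127)[0];bp=onz(c,f((533,258)),.182)[0];cap=onz(c,f((350,454)),.189)[0]
H=np.array([.629,.204]);print("lip",lip,"bp",bp,"cap",cap)
u=np.array([-.464,-.886]);print("gate ang world",np.degrees(np.arctan2(u[1],u[0]))%360)
for n,S in(("lip",lip),("bp",bp)):
    v=S[:2]-H;d=np.linalg.norm(v);print(n,d,"gate world angle when bar mid there",(np.degrees(np.arctan2(v[1],v[0])+np.arcsin(.014/d)))%360)
print("floor edge",onz(c,f((105,278),(430,250)),0.0),"back rail",onz(c,[[198,116],[340,110]],.114))
E
```

```text
lip [ 0.62815334 -0.08228672  0.127     ] bp [ 0.64522403 -0.07824876  0.182     ] cap [0.52652485 0.03888838 0.189     ]
gate ang world 242.358857683868
lip 0.28628796892452973 gate world angle when bar mid there 272.63354002712583
bp 0.28271466749873536 gate world angle when bar mid there 276.1282573921326
floor edge [[ 0.657313    0.21212067  0.        ]
 [ 0.67242199 -0.02559566  0.        ]] back rail [[ 0.87290841  0.24796725  0.114     ]
 [ 0.88013366 -0.11081659  0.114     ]]
```

Call:
{"api": "carry_out", "payload": {
  "motion": [
    [0,-3,3,0,9.12],
    [2,-6,3,-10.5,9.12],
    [3,-6,2,-10.5,9.12],
    [3,-6,0,-10.5,9.12],
    [3,-6,0,-10.5,9.12],
    [3,-6,0,-10.5,9.12],
    [3,-6,0,-10.5,9.12],
    [2,-6,0,-10.5,9.12]
  ]
}}

```text
clock: 1.2
tool_pos: [0.4794, 0.2094, 0.2887]
eef_rot: [2.397, 2.031, 0.001]
ft_force: [0.5, 0.6, -1.4]
grip_width: 1.001
```

Call:
{"api": "carry_out", "payload": {
  "motion": [
    [1.6,-5.6,0,-9.3,9.12],
    [1.6,-5.6,0,-9.2,9.12],
    [1.5,-5.7,0,0,9.12],
    [0,0,0,0,9.12],
    [0,0,0,0,9.12]
  ]
}}

```text
clock: 1.82
tool_pos: [0.5255, 0.0424, 0.2885]
eef_rot: [-2.687, -1.627, 0.0]
ft_force: [0.7, 0.1, 0.1]
grip_width: 1.003
```

```bash
python3 - <<'E'
from h import *
c=grab("wrist","w1.png"); s=r.state(); print(s["tool_pos"],s["eef_rot"],s["qpos"])
R=cv2.Rodrigues(s["eef_rot"])[0]; print("jaw dir",np.degrees(np.arctan2(R[1,1],R[0,1])))
print(c["W"][:3,3],proj(c,[[.5265,.039,.189],[.4775,-.0555,.123],[.5703,.1217,.123]]))
E
```

```text
[0.52540417 0.04293978 0.28844479] [-2.68653893e+00 -1.62794834e+00  2.44929009e-04] [3.72360698e-02 1.41294434e-02 2.02903408e+00 2.11183768e-04
 1.09871218e+00 5.18348477e-01]
jaw dir -27.57121406138185
[0.56316971 0.11245637 0.45820978] [[287.35734329 209.46397275]
 [287.22594926 289.99652173]
 [287.64490251  85.15874363]]
```

View pics/w1.png

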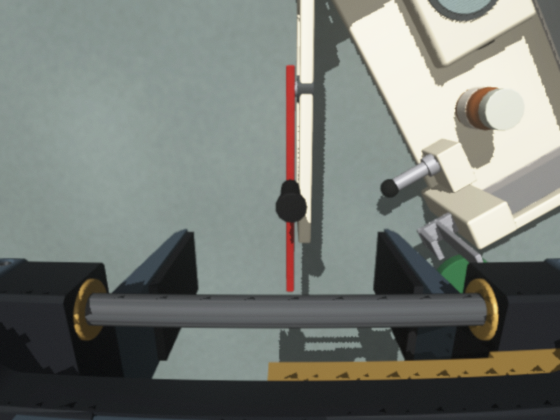

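The wrist view shows the knob cap at (291,207) against a predicted (287,209), so the estimate is off by about 2.5 mm. The jaws straddle the bar squarely. I'll correct, descend and grip.

Call:
{"api": "carry_out", "payload": {
  "motion": [
    [0.3,-0.4,-3.7,0,9.12],
    [0,0,-4,0,9.12],
    [0,0,-4,0,9.12],
    [0,0,-3,0,9.12],
    [0,0,0,0,5]
  ]
}}

```text
clock: 2.5
tool_pos: [0.5271, 0.0394, 0.1399]
eef_rot: [-2.684, -1.629, 0.005]
ft_force: [-0.2, 0.8, 1.7]
grip_width: 0.92
```

Call:
{"api": "carry_out", "payload": {
  "motion": [
    [0,0,0,0,2.5],
    [0,0,0,0,1.4],
    [0,0,0,0,1.4],
    [0,0,0,0,1.4],
    [0,0,0,0,1.4],
    [0,0,0,0,1.4]
  ]
}}

```text
clock: 3.25
tool_pos: [0.5286, 0.0382, 0.1416]
eef_rot: [-2.687, -1.627, 0.0]
ft_force: [-0.9, 0.5, 0.3]
grip_width: 0.261
```

Call:
{"api": "carry_out", "payload": {
  "motion": [
    [0,0,0,0,1.4],
    [0,0,0,0,1.4],
    [0,0,0,0,1.4]
  ]
}}

```text
clock: 3.62
tool_pos: [0.5286, 0.0382, 0.1416]
eef_rot: [-2.687, -1.627, 0.0]
ft_force: [0.0, -0.7, 1.7]
grip_width: 0.254
```

Call:
{"api": "carry_out", "payload": {
  "motion": [
    [0,0,0,0,0],
    [0,0,0,0,0],
    [0,0,0,0,0]
  ]
}}

```text
clock: 4.0
tool_pos: [0.5287, 0.0382, 0.1416]
eef_rot: [2.687, 1.627, -0.0]
ft_force: [-0.5, -2.0, 1.4]
grip_width: 0.262
```

```bash
python3 - <<'E'
from h import *
c=grab("wrist","w2.png"); print(r.state()["grip_width"],r.state()["ft_force"])
E
```

```text
0.25672990945096946 [-1.25694992 -0.90375474  2.16939316]
```

View pics/w2.png

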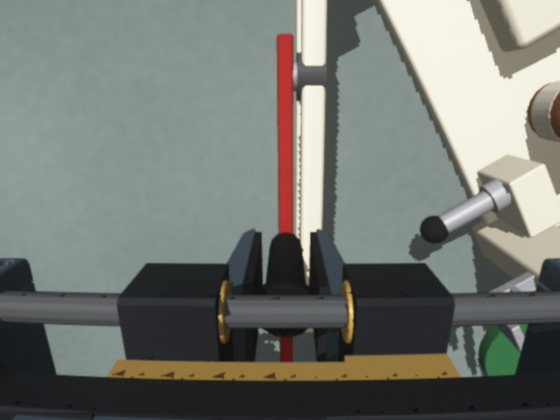

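The jaws are on the knob: it sits at (287,280) between the pads, and the opening is steady at about 0.256. Now I'll lift the bar to about 0.25 rad along its arc.

Call:
{"api": "carry_out", "payload": {
  "motion": [
    [0.14,0.27,0.55,0,0],
    [0.15,0.29,0.54,0,0],
    [0.17,0.33,0.51,0,0],
    [0.18,0.35,0.49,0,0],
    [0,0,0,0,0],
    [0,0,0,0,0]
  ]
}}

```text
clock: 4.8
tool_pos: [0.5347, 0.0519, 0.1613]
eef_rot: [-2.686, -1.626, -0.001]
ft_force: [8.2, 13.5, -23.0]
grip_width: 0.254
```

```bash
python3 - <<'E'
from h import *
c=grab("scene"); s=r.state(); print(s["tool_pos"],s["ft_force"],s["grip_width"])
im=c["im"][110:270,190:390]
cv2.imwrite("pics/s2.png",cv2.resize(im,None,fx=3.7,fy=3.7,interpolation=cv2.INTER_CUBIC)[:,:,::-1])
E
```

```text
[0.53462458 0.05188283 0.16127461] [  8.87617462  12.90149123 -21.87959008] 0.2615184839565978
```

View pics/s2.png

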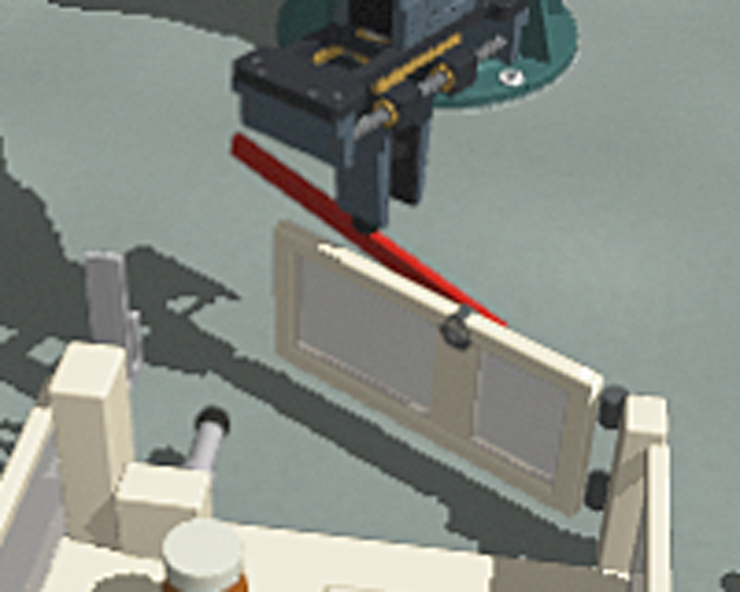

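The bar is lifted clear of the gate, with its tip at crop (237,143). The held force points at the pivot, so my arc is slightly wide. I'll relieve that before swinging.

Call:
{"api": "carry_out", "payload": {
  "motion": [
    [0.06,0.11,-0.08,0,0],
    [0,0,0,0,0]
  ]
}}

```text
clock: 5.1
tool_pos: [0.5355, 0.0521, 0.1614]
eef_rot: [-2.687, -1.627, 0.0]
ft_force: [2.3, 4.0, -8.9]
grip_width: 0.26
```

```bash
python3 - <<'E'
from h import *
H=np.array([.629,.204]);p0=r.state()["tool_pos"][:2];v=p0-H;print(np.hypot(*v))
q=lambda a:H+np.array([[np.cos(a),-np.sin(a)],[np.sin(a),np.cos(a)]])@v
for k in range(8):print(3*k+3,((q(np.radians(3*k+3))-q(np.radians(3*k)))*100).round(2))
for k in range(12):print(25+k,((q(np.radians(25+k))-q(np.radians(24+k)))*100).round(2))
E
```

```text
0.17842721327677716
3 [ 0.81 -0.47]
6 [ 0.83 -0.43]
9 [ 0.85 -0.38]
12 [ 0.87 -0.34]
15 [ 0.89 -0.29]
18 [ 0.9  -0.24]
21 [ 0.91 -0.2 ]
24 [ 0.92 -0.15]
25 [ 0.31 -0.04]
26 [ 0.31 -0.03]
27 [ 0.31 -0.03]
28 [ 0.31 -0.02]
29 [ 0.31 -0.02]
30 [ 0.31 -0.01]
31 [ 0.31 -0.01]
32 [ 0.31 -0.  ]
33 [0.31 0.  ]
34 [0.31 0.01]
35 [0.31 0.02]
36 [0.31 0.02]
```

Call:
{"api": "carry_out", "payload": {
  "motion": [
    [0.81,-0.47,0,3,0],
    [0.83,-0.43,0,3,0],
    [0.85,-0.38,0,3,0],
    [0.87,-0.34,0,3,0],
    [0,0,0,0,0]
  ]
}}

```text
clock: 5.72
tool_pos: [0.5693, 0.0356, 0.1614]
eef_rot: [-2.502, -1.899, 0.0]
ft_force: [0.8, 3.3, -7.7]
grip_width: 0.262
```

Call:
{"api": "carry_out", "payload": {
  "motion": [
    [0.89,-0.29,0,3,0],
    [0.9,-0.24,0,3,0],
    [0.91,-0.2,0,3,0],
    [0,0,0,0,0]
  ]
}}

```text
clock: 6.22
tool_pos: [0.596, 0.0283, 0.1614]
eef_rot: [-2.346, -2.088, 0.001]
ft_force: [0.6, 3.7, -7.0]
grip_width: 0.259
```

```bash
python3 - <<'E'
from h import *
a=grab("scene");b=grab("top")
A=cv2.resize(a["im"][130:250,180:320],None,fx=4.2,fy=4.2,interpolation=cv2.INTER_CUBIC)[:,:,::-1][:,:,:]
cv2.imwrite("pics/s3.png",A)
B=cv2.resize(b["im"][170:270,240:380],None,fx=4.2,fy=4.2,interpolation=cv2.INTER_CUBIC)[:,:,::-1]
m=np.vstack([cv2.resize(A,(400,340)),cv2.resize(B,(400,286))[:260]]);cv2.imwrite("pics/m3.png",m)
for c in(a,b):
    h=cv2.cvtColor(c["im"],cv2.COLOR_RGB2HSV);M=(((h[...,0]<8)|(h[...,0]>172))&(h[...,1]>140)&(h[...,2]>60)).astype(np.uint8);M[:130]=0;M[290:]=0;M[:,:180]=0;M[:,390:]=0
    n,l,st,ce=cv2.connectedComponentsWithStats(M);print([(list(st[i]),ce[i].round(0)) for i in range(1,n) if st[i][4]>8])
E
```

```text
[([np.int32(225), np.int32(168), np.int32(93), np.int32(37), np.int32(499)], array([264., 185.]))]
[([np.int32(249), np.int32(220), np.int32(5), np.int32(3), np.int32(14)], array([251., 221.]))]
```

View pics/m3.png

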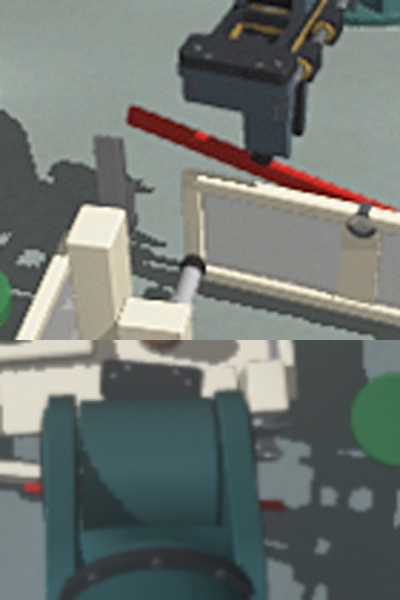

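The bar tip stands well above the lip and short of the catch, at about (225,170) in the scene view, and the gate is just reaching the buffer. I'll now approach in small steps and watch the force.

Call:
{"api": "carry_out", "payload": {
  "motion": [
    [0.31,-0.05,0,1,0],
    [0.31,-0.05,0,1,0],
    [0.31,-0.05,0,1,0],
    [0,0,0,0,0]
  ]
}}

```text
clock: 6.82
tool_pos: [0.6054, 0.0268, 0.1614]
eef_rot: [-2.289, -2.151, 0.001]
ft_force: [-2.3, 4.2, -8.9]
grip_width: 0.256
```

Call:
{"api": "carry_out", "payload": {
  "motion": [
    [0.31,-0.04,0,1,0],
    [0,0,0,0,0]
  ]
}}

```text
clock: 7.08
tool_pos: [0.6085, 0.0264, 0.1614]
eef_rot: [-2.27, -2.171, 0.001]
ft_force: [-2.0, 4.9, -9.4]
grip_width: 0.258
```

Call:
{"api": "carry_out", "payload": {
  "motion": [
    [0.31,-0.03,0,1,0],
    [0,0,0,0,0]
  ]
}}

```text
clock: 7.32
tool_pos: [0.6115, 0.0261, 0.1614]
eef_rot: [-2.251, -2.19, 0.001]
ft_force: [-2.9, 3.5, -7.7]
grip_width: 0.26
```

Call:
{"api": "carry_out", "payload": {
  "motion": [
    [0.31,-0.03,0,1,0],
    [0,0,0,0,0]
  ]
}}

```text
clock: 7.58
tool_pos: [0.6144, 0.0257, 0.1613]
eef_rot: [-2.232, -2.21, 0.002]
ft_force: [-3.3, 3.5, -7.7]
grip_width: 0.262
```

Call:
{"api": "carry_out", "payload": {
  "motion": [
    [0.31,-0.02,0,1,0],
    [0,0,0,0,0]
  ]
}}

```text
clock: 7.82
tool_pos: [0.6174, 0.0255, 0.1613]
eef_rot: [-2.212, -2.229, 0.002]
ft_force: [-4.4, 4.1, -6.8]
grip_width: 0.261
```

Call:
{"api": "carry_out", "payload": {
  "motion": [
    [0.31,-0.01,0,1,0],
    [0,0,0,0,0]
  ]
}}

```text
clock: 8.07
tool_pos: [0.6205, 0.0254, 0.1613]
eef_rot: [-2.193, -2.248, 0.002]
ft_force: [-5.1, 3.0, -7.2]
grip_width: 0.255
```

Call:
{"api": "carry_out", "payload": {
  "motion": [
    [0.31,-0.01,0,1,0],
    [0,0,0,0,0]
  ]
}}

```text
clock: 8.32
tool_pos: [0.6235, 0.0252, 0.1613]
eef_rot: [-2.173, -2.267, 0.002]
ft_force: [-5.4, 2.8, -5.9]
grip_width: 0.258
```

Call:
{"api": "carry_out", "payload": {
  "motion": [
    [0.15,0,0,0.5,0],
    [0,0,0,0,0]
  ]
}}

```text
clock: 8.57
tool_pos: [0.6249, 0.0252, 0.1613]
eef_rot: [-2.163, -2.276, 0.003]
ft_force: [-7.4, 2.2, -5.4]
grip_width: 0.26
```

Call:
{"api": "carry_out", "payload": {
  "motion": [
    [0.1,0,0,0.3,0],
    [0,0,0,0,0]
  ]
}}

```text
clock: 8.82
tool_pos: [0.6258, 0.0252, 0.1613]
eef_rot: [-2.157, -2.282, 0.003]
ft_force: [-6.1, 2.4, -5.7]
grip_width: 0.258
```

Call:
{"api": "carry_out", "payload": {
  "motion": [
    [0.1,0,0,0.3,0],
    [0,0,0,0,0]
  ]
}}

```text
clock: 9.07
tool_pos: [0.6267, 0.0251, 0.1612]
eef_rot: [-2.151, -2.288, 0.003]
ft_force: [-6.1, 1.2, -6.3]
grip_width: 0.257
```

Call:
{"api": "carry_out", "payload": {
  "motion": [
    [0.1,0,0,0.3,0],
    [0,0,0,0,0]
  ]
}}

```text
clock: 9.32
tool_pos: [0.6278, 0.0251, 0.1613]
eef_rot: [-2.145, -2.293, 0.003]
ft_force: [-6.7, 2.2, -6.2]
grip_width: 0.26
```

Call:
{"api": "carry_out", "payload": {
  "motion": [
    [0.07,0,0,0.2,0],
    [0,0,0,0,0]
  ]
}}

```text
clock: 9.57
tool_pos: [0.6284, 0.0251, 0.1612]
eef_rot: [-2.141, -2.297, 0.003]
ft_force: [-7.5, 2.1, -5.5]
grip_width: 0.26
```

Call:
{"api": "carry_out", "payload": {
  "motion": [
    [0.07,0,0,0.2,0],
    [0,0,0,0,0]
  ]
}}

```text
clock: 9.82
tool_pos: [0.6291, 0.0251, 0.1612]
eef_rot: [-2.137, -2.301, 0.003]
ft_force: [-6.7, 1.7, -5.1]
grip_width: 0.257
```

Call:
{"api": "carry_out", "payload": {
  "motion": [
    [0.07,0,0,0.2,0],
    [0,0,0,0,0]
  ]
}}

```text
clock: 10.07
tool_pos: [0.6297, 0.0251, 0.1612]
eef_rot: [-2.133, -2.304, 0.003]
ft_force: [-7.6, 0.6, -5.1]
grip_width: 0.26
```

Call:
{"api": "carry_out", "payload": {
  "motion": [
    [0.07,0,0,0.2,0],
    [0,0,0,0,0]
  ]
}}

```text
clock: 10.32
tool_pos: [0.6304, 0.0251, 0.1612]
eef_rot: [-2.129, -2.308, 0.003]
ft_force: [-8.2, 1.5, -5.9]
grip_width: 0.256
```

```bash
python3 - <<'E'
from h import *
a=grab("scene")
cv2.imwrite("pics/s4.png",cv2.resize(a["im"][155:225,190:280],None,fx=8,fy=8,interpolation=cv2.INTER_CUBIC)[:,:,::-1])
E
```

```text
(no output)
```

View pics/s4.png

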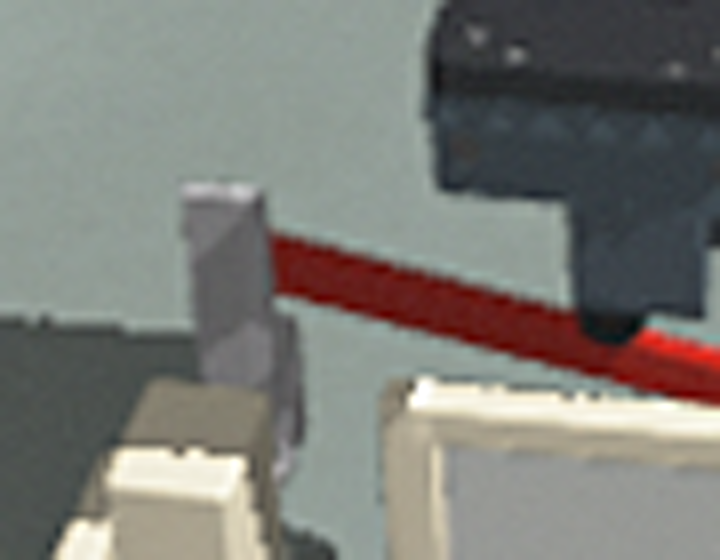

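The bar is above the lip and in front of the back plate (crop (225,270)), at a good height. I'll keep feeling for the plate.

Call:
{"api": "carry_out", "payload": {
  "motion": [
    [0.07,0,0,0.2,0],
    [0,0,0,0,0]
  ]
}}

```text
clock: 10.62
tool_pos: [0.631, 0.0251, 0.1612]
eef_rot: [-2.125, -2.312, 0.004]
ft_force: [-9.0, 1.4, -5.2]
grip_width: 0.257
```

Call:
{"api": "carry_out", "payload": {
  "motion": [
    [0.07,0,0,0.2,0],
    [0,0,0,0,0]
  ]
}}

```text
clock: 10.88
tool_pos: [0.631, 0.0251, 0.1611]
eef_rot: [-2.12, -2.314, 0.005]
ft_force: [-14.0, 0.3, -1.7]
grip_width: 0.261
```

Call:
{"api": "carry_out", "payload": {
  "motion": [
    [0.07,0,0,0.2,0],
    [0,0,0,0,0]
  ]
}}

```text
clock: 11.12
tool_pos: [0.6311, 0.0251, 0.1611]
eef_rot: [-2.115, -2.317, 0.007]
ft_force: [-18.6, 0.6, 2.7]
grip_width: 0.257
```

Force stepped from 9 to 18.6 N with no further motion, so that is the back plate, at TCP x of about 0.631. I'll back off to mid-slot.

Call:
{"api": "carry_out", "payload": {
  "motion": [
    [-0.13,0,0,-0.3,0],
    [-0.13,0,0,-0.3,0],
    [0,0,0,0,0]
  ]
}}

```text
clock: 11.5
tool_pos: [0.6298, 0.0251, 0.1612]
eef_rot: [-2.129, -2.308, 0.003]
ft_force: [-7.9, 1.7, -5.7]
grip_width: 0.255
```

Call:
{"api": "carry_out", "payload": {
  "motion": [
    [0.04,-0.44,-0.45,0,0],
    [0,0,0,0,0]
  ]
}}

```text
clock: 11.75
tool_pos: [0.6306, 0.0203, 0.1569]
eef_rot: [-2.13, -2.308, 0.003]
ft_force: [-6.9, -0.2, -2.5]
grip_width: 0.258
```

Call:
{"api": "carry_out", "payload": {
  "motion": [
    [0.04,-0.39,-0.5,0,0],
    [0,0,0,0,0]
  ]
}}

```text
clock: 12.0
tool_pos: [0.6316, 0.0159, 0.1525]
eef_rot: [2.13, 2.309, -0.003]
ft_force: [-8.6, -4.7, 2.4]
grip_width: 0.258
```

Call:
{"api": "carry_out", "payload": {
  "motion": [
    [-0.08,0,0,0,0],
    [0,0,0,0,0]
  ]
}}

```text
clock: 12.25
tool_pos: [0.6309, 0.0162, 0.1528]
eef_rot: [2.13, 2.309, -0.002]
ft_force: [-7.9, -4.3, 2.4]
grip_width: 0.26
```

Call:
{"api": "carry_out", "payload": {
  "motion": [
    [0.01,-0.25,-0.45,0,0],
    [0,0,0,0,0]
  ]
}}

```text
clock: 12.5
tool_pos: [0.6317, 0.0129, 0.1488]
eef_rot: [2.129, 2.308, -0.001]
ft_force: [-5.7, -10.0, 7.2]
grip_width: 0.259
```

Call:
{"api": "carry_out", "payload": {
  "motion": [
    [-0.05,-0.12,0,0,0],
    [0,0,0,0,0]
  ]
}}

```text
clock: 12.75
tool_pos: [0.6308, 0.0124, 0.1485]
eef_rot: [2.13, 2.308, -0.001]
ft_force: [-6.8, -5.2, 3.0]
grip_width: 0.258
```

Call:
{"api": "carry_out", "payload": {
  "motion": [
    [0.01,-0.35,-0.3,0,0],
    [0,0,0,0,0]
  ]
}}

```text
clock: 13.0
tool_pos: [0.6304, 0.0093, 0.1448]
eef_rot: [-2.13, -2.308, 0.001]
ft_force: [-6.0, -0.0, -1.6]
grip_width: 0.26
```

```bash
python3 - <<'E'
from h import *
a=grab("scene");print(r.state()["tool_pos"],r.state()["ft_force"])
cv2.imwrite("pics/s5.png",cv2.resize(a["im"][155:225,190:280],None,fx=8,fy=8,interpolation=cv2.INTER_CUBIC)[:,:,::-1])
E
```

```text
[0.63044362 0.00933842 0.14488943] [-5.65571949 -0.65602049  0.03365782]
```

View pics/s5.png

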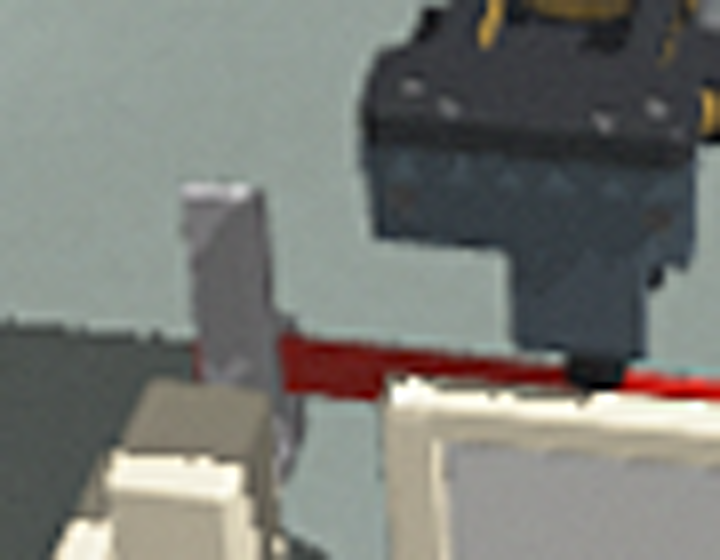

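The red bar now covers part of the lip at crop (290,360), so it is on the bay side of the lip, in the slot and nearly level. I'll lower the rest of the way.

Call:
{"api": "carry_out", "payload": {
  "motion": [
    [0.01,-0.1,-0.2,0,0],
    [0,0,0,0,0]
  ]
}}

```text
clock: 13.3
tool_pos: [0.6308, 0.0081, 0.1432]
eef_rot: [2.13, 2.309, -0.001]
ft_force: [-5.6, -3.0, 0.9]
grip_width: 0.255
```

Call:
{"api": "carry_out", "payload": {
  "motion": [
    [0.01,-0.1,-0.15,0,0],
    [0,0,0,0,0]
  ]
}}

```text
clock: 13.55
tool_pos: [0.6319, 0.0078, 0.1428]
eef_rot: [2.13, 2.308, 0.002]
ft_force: [-6.2, 4.3, 10.1]
grip_width: 0.257
```

The bar is on its stop, with the z force up to +10 N. I'll ease it onto the lip and release.

Call:
{"api": "carry_out", "payload": {
  "motion": [
    [-0.08,0,0.05,0,0],
    [-0.08,0,0,0,0],
    [0,0,0,0,0]
  ]
}}

```text
clock: 13.92
tool_pos: [0.6299, 0.0078, 0.1429]
eef_rot: [2.13, 2.308, 0.001]
ft_force: [-5.6, 3.1, 6.4]
grip_width: 0.259
```

Call:
{"api": "carry_out", "payload": {
  "motion": [
    [0,0,0,0,3.5],
    [0,0,0,0,5],
    [0,0,0,0,6],
    [0,0,0,0,6],
    [0,0,0,0,6],
    [0,0,0,0,6]
  ]
}}

```text
clock: 14.68
tool_pos: [0.6293, 0.0079, 0.1417]
eef_rot: [2.13, 2.309, -0.0]
ft_force: [0.3, -0.2, -0.0]
grip_width: 0.657
```

Now straight up, then away to the robot side for a final check.

Call:
{"api": "carry_out", "payload": {
  "motion": [
    [0,0,2,0,6],
    [0,0,3,0,6],
    [0,0,4,0,6],
    [0,0,5,0,6],
    [0,0,3,0,6],
    [-2,4,0,0,6],
    [-3,6,0,0,6],
    [-3,6,0,0,6]
  ]
}}

```text
clock: 15.68
tool_pos: [0.5525, 0.1609, 0.3133]
eef_rot: [2.131, 2.307, 0.002]
ft_force: [1.6, 0.1, 0.2]
grip_width: 0.659
```

Call:
{"api": "carry_out", "payload": {
  "motion": [
    [-3,6,0,0,6],
    [-3,6,0,0,6],
    [-3,6,0,0,6],
    [-2,6,0,0,6],
    [0,6,0,0,6],
    [0,6,0,0,6],
    [0,0,0,0,6],
    [0,0,0,0,6]
  ]
}}

```text
clock: 16.68
tool_pos: [0.4496, 0.5063, 0.3124]
eef_rot: [2.13, 2.309, 0.0]
ft_force: [1.2, -0.1, -0.1]
grip_width: 0.657
```

```bash
python3 - <<'E'
from h import *
a=grab("scene");b=grab("top")
A=cv2.resize(a["im"][140:260,180:380],(600,360),interpolation=cv2.INTER_CUBIC);B=cv2.resize(b["im"][150:230,190:390],(600,240),interpolation=cv2.INTER_CUBIC)
cv2.imwrite("pics/f.png",np.vstack([A,B])[:,:,::-1])
h=cv2.cvtColor(b["im"],cv2.COLOR_RGB2HSV);M=((h[...,0]<8)|(h[...,0]>172))&(h[...,1]>140)&(h[...,2]>60);M[:190]=0;M[290:]=0;M[:,:200]=0;M[:,360:]=0
y,x=np.nonzero(M);i,j=x.argmin(),x.argmax();w=onz(b,[[x[i],y[i]],[x[j],y[j]]],.123);d=w[1]-w[0];print(w,np.degrees(np.arctan2(d[1],d[0]))%360,r.state()["tool_pos"],r.state()["ft_force"])
E
```

```text
[[ 0.61905104  0.11961019  0.123     ]
 [ 0.6384576  -0.09476529  0.123     ]] 275.1726594352734 [0.44992183 0.50559014 0.31238932] [-0.07662184  0.39607758 -0.31854476]
```

View pics/f.png

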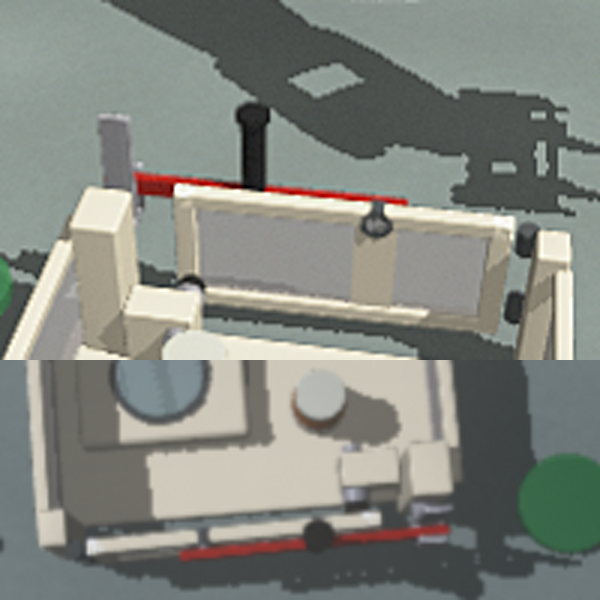

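The final view shows the gate shut and the bar level through the catch: the lip sits outside the bar at (430,537) and the knob is upright. The jar and dish look unmoved, and the arm is well clear.

```bash
python3 -c "
from cell import r
print(r.sign_off())"
```

```text
the job is handed in; nothing more can be done
None
```

The gate is shut and latched, and I handed the job in at about 17 s on the clock. Nothing in the final pictures suggests it failed, but the hand-in gave no verdict.

**What I did:** I pinched the knob and lifted the bar to about 0.25 rad. I swung the gate in about the measured hinge and pushed slowly against the buffer until I felt the back plate. I then backed off to mid-slot, let the bar down onto its stop, eased it onto the lip, let go and moved clear.

**Last checks:**
- **Latch:** After release the gate stayed shut, with the bar at about 275° in the world frame against about 274–275° expected for the slot. The bar looked level in the catch, with the lip on its outer side.
- **Surroundings:** The jar and dish looked unmoved. I didn't check the brush in the final view.
- **Catch force:** The wrist reading rose from about 9 N to 18.6 N at the back plate. By leverage, that puts roughly 6 N on the catch.

**Disagreements:**
- **Grip opening:** The gripper read about 23 mm on the 18 mm knob, and I didn't find out why. The hold did not slip noticeably.
- **Lifting arc:** My arc was slightly too wide, so the wrist force peaked at about 28 N while lifting, before I relieved it.

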